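Fit the nested lids on the seal tin and lift off the outer lid

ROBOT

A 6-joint arm with a two-finger parallel gripper is mounted at the origin on the work surface. World frame = base frame: x ahead of the robot, y to its left, z up, the work surface at z = 0. Lengths are in m, angles in rad, forces in N, time in s.
With the tool pointing down it reaches from about 0.275 to 0.825 m from the base axis. Payload 5.2 kg.
Tool frame: the origin (TCP) lies between the finger pads; the fingertips stand bot.tip_extent ahead of it and the grasp point (between the pads) lies 6 mm ahead of it (bot.tip_extent is the distance from the TCP to the fingertips, in m); z points along the fingers, x is the direction in which the jaws open and shut, and the axes are right-handed (so a half turn about z gives the same grasp; the last joint's range is limited). The gripper opens to 93 mm and grips with 3 to 60 N. Pads are 15 mm wide; open, the fingers measure 128 mm over their backs; the gripper's body (75 mm by 188 mm) begins 65 mm behind the grasp point.
Start: joints at [-1.33, 0.259, 1.535, -0, 1.348, -0.203], TCP at [0.236, -0.497, 0.244] pointing down, gripper open.
Joint ranges: [-3.14, 3.14], [-0.91, 2.08], [0.19, 2.58], [-1.22, 4.36], [0.22, 2.71], [-3.12, 3.12]. Speed limits (rad/s): [2.57, 2.57, 3.14, 3.14, 3.14, 3.14].

INTERFACE

Orientations are given as a 3x3 rotation matrix whose columns are the frame's x, y, z axes.
In Python, from bench import bot gives the robot as it stands.
- The arm moves only by the tool step_arm, never from a script. Its argument "motion" is a list of rows, each a list of 3 entries, a list of its own where there are three numbers: the turn, a rotation vector about the tool's x, y, z in degrees, then the shift along the tool's x, y, z in mm, then the gripper command: -1 is shut, 1 is fully open, values between are in proportion. A call has 1 to 10 rows; each row is the pose to reach, as a shift and turn from the pose measured when the call began, along the tool's axes at that moment; what a row does not reach only later rows make up. A row lasts 1/8 s, in which the tool goes at most 62.5 mm and 10.7 degrees, less where a joint would pass 70% of its speed; a pose out of reach is approached as far as the arm can. A call with a gripper value outside its range is refused whole. The fingers move at their own pace and stop on an object; "force" is the grip in N (left out, the last holds). Time passes only in rows, so rows that repeat a pose let the fingers close. It gives the time, the measured TCP pose, the force and the opening at its end, in the units of the state.
- bot.read_state(): the state, without advancing time (a new reading comes with each control period).
- bot.grab_frame(name): name is "scene" or "top" or "wrist"; returns (picture, depth): 480x640x3 uint8, blue, green, red; 480x640 float32, m along the optical axis (not along the pixel's ray), 0 where there is no reading.
- bot.camera_params(name): a dict with "mtx" (3x3 intrinsics, pixels), "dist_coeffs" ([k1, k2, p1, p2, k3] as OpenCV has them; the pictures are not rectified), "R" (3x3) and "t" (3): a world point X has camera coordinates R X + t. Camera axes: x right, y down, z forward; pixel columns grow to the right and rows downward; lengths in m; the calibration is good to about 2 mm. A picture is of the moment at which its call begins: read the wrist's pose just before it. camera_params takes no time and is no camera call; for the wrist camera it gives the pose at the moment of the call.
- bot.close_job(): hands the job in, once; it reports no verdict.
The state is a dict: "time_s": time; "joints": joint angles; "qvel": joint speeds; "tau": joint torques, N m; "tool_pos": TCP position; "tcp_rot": TCP orientation; "wrist_force": force on the tool from outside, world axes, zero at the start; "wrist_torque": the same for the moment, N m; "finger_gap": opening from 0.0 (shut) to 1.0 (fully open).
Only numpy, scipy, OpenCV 4.12 (cv2) and the standard library are available. Lean on these libraries where they do the work, as an engineer would, in place of code of your own. Each camera call takes 0.05 s, during which the arm holds its last target.

TASK

On the closing stand, raise the keeper lever so that its finger stands fully up, out of the way of the tin's mouth; then lift the nested pair of lids off the grey cup together and lower them, still nested and without dropping them, onto the tin until the inner lid is fully home. Let go of them, take the teal outer lid alone and lift it off, leaving the yellow inner lid seated and undisturbed in the tin, so that its seat can be inspected. Finish while still holding the outer lid still and level, directly above the tin, with its whole skirt clear above the inner lid's post; leave the other things on the bench alone.

Things in the scene. Friction and masses are not known exactly. Their poses are not given: they have to be found in the camera images.
- closing_stand: Fixed grey stand, base 215 x 110 x 8, with a clamped steel tin (outside diameter 90, inside 84, rim 78 above the table; black seals inside up to 50 above the table). Origin: on the table under the tin's centre. Its +x points level from the tin to the head, a post 18 x 34, centred 80 from the tin's axis, top 101 above the table. It varies in place and yaw and may swap sides with the cup.
- tin_mouth (a point): Centre of the tin's open mouth at rim height, 78 above the table; axes as the stand's. When seated the inner lid's origin is at this point.
- keeper (a joint): Keeper lever on the stand's head, rad. 0: its flat steel finger (50 long, 12 wide, 7 thick) lies level from the pivot over the tin's mouth, 15 above the rim, in the way of the lids. Grows as the finger swings up; 1.4 is the stop, nearly upright. Starts at 0 to 0.3. Stiff by friction, stays where left; about 3 N down on the ball moves it.
- keeper_pivot (a point): Pivot of the keeper lever, 80 from the tin's axis along the stand's +x, 93 above the table; hinge axis level, along the stand's y.
- keeper_ball (a point): Centre of the orange ball (diameter 16) on the lever's tail, 40 from the pivot on the side away from the tin; at joint value q the tail points away from the tin, 0.9 - q rad above level (at the stop 0.5 rad below it). Pressing the ball down about 51 from q = 0 raises the finger to its stop.
- lid_cup: Fixed grey parking cup, outside diameter 90, rim 45 above the table, on a black foot of diameter 112; the nested lids start on it. Origin: on the table under its centre.
- inner_lid: Yellow inner lid: flange of diameter 90, 3 thick, with a plug below (12 deep, diameter 78, tapered to 72 at the foot) and an upright post on top, diameter 20, whose top is 57 above the origin. Origin: centre of the flange's underside, where it rests on a rim; z up along the post. Starts on the cup, about 160 g.
- outer_lid: Teal outer lid, loose over the inner lid's flange: plate of diameter 102, 4 thick; skirt (inside diameter 96) to 14 below the origin; round collar (outside diameter 52) from 4 to 26 above the origin; bore of 28, through which the yellow post stands 28 proud of the collar. Origin: centre of the plate's underside, 3 above the inner lid's when nested; z up. 180 g. Lifting the post lifts both lids.
- carton: Bystander: cardboard carton 100 x 130 x 80. Origin: centre of its underside.
- flange_disc: Bystander: dark steel flange plate 120 x 120 x 6 with holes, lying flat. Origin: centre of its underside.
- tape_roll: Bystander: brown tape roll, diameter 96, 48 high. Origin: centre of its underside.
- spare_lid: Bystander: plain teal lid without collar, diameter 102, 14 high; not part of the job. Origin: centre of its underside.
- wood_block: Bystander: wood offcut 140 x 60 x 45. Origin: centre of its underside.
- seal_brush: Bystander: hand brush lying on the bench. Origin: middle of its underside.
- grease_jar: Bystander: white jar with dark cap, diameter 64, 75 high. Origin: centre of its underside.

How it is judged:
On the way, in this order (a step that is already met when the one before it is completed fails the run):
1. the keeper's finger is swung up (joint above 1.1 rad) (value of joint keeper above 1.1 rad), for 0.2 s.
2. both lids, still nested, sit on the tin and the fingers have let go (horizontal distance between inner_lid and tin_mouth below 0.005 m and z of inner_lid in the frame of tin_mouth between -0.003 and 0.003 m and angle between inner_lid's own z axis and vertical below 0.06 rad and z of outer_lid in the frame of inner_lid below 0.007 m and horizontal distance between outer_lid and inner_lid below 0.006 m and contact force between inner_lid and the fingers below 0.05 N), for 0.2 s.
3. the outer lid is lifted off alone, the inner lid stays seated (horizontal distance between inner_lid and tin_mouth below 0.005 m and z of inner_lid in the frame of tin_mouth between -0.003 and 0.003 m and angle between inner_lid's own z axis and vertical below 0.06 rad and z of outer_lid in the frame of tin_mouth above 0.075 m), for 0.2 s.
At the end, for the whole second after the job is handed in: Keeper above 1.1 rad; inner lid seated (5 mm of the tin's axis, 3 mm in height, 0.06 rad tilt), not touched by the fingers; outer lid held still by the fingers 75 mm or more above the rim, within 40 mm of the axis, level within 0.25 rad, touching neither inner lid nor stand (all of step 3 and value of joint keeper above 1.1 rad and horizontal distance between outer_lid and tin_mouth below 0.04 m and angle between outer_lid's own z axis and vertical below 0.25 rad and contact force between outer_lid and the fingers above 0.5 N and contact force between outer_lid and inner_lid below 0.05 N and contact force between outer_lid and closing_stand below 0.05 N and contact force between inner_lid and the fingers below 0.05 N and linear speed of outer_lid below 0.05 m/s); the arm keeps its last pose, push and grip.
It fails at once if the lids come apart while the inner lid is not seated in the tin (z of outer_lid in the frame of inner_lid above 0.02 m and not (horizontal distance between inner_lid and tin_mouth below 0.005 m and z of inner_lid in the frame of tin_mouth between -0.003 and 0.003 m and angle between inner_lid's own z axis and vertical below 0.06 rad)).
It fails at once if the inner lid is dropped or rammed onto the tin (over 60 N) (contact force between inner_lid and closing_stand above 60 N).
It fails at once if a bystander is moved more than 30 mm (distance of any of carton, flange_disc, tape_roll, spare_lid, wood_block, seal_brush, grease_jar from where it was at the start of the episode above 0.03 m).
It also fails if it takes over 64 s, if anything falls off the work surface, if the arm or the gripper's body presses on something with over 40 N, if the wrist force passes 120 N, or if a joint passes its speed limit or range.

## Working session

There is one attempt and no reset: what is moved stays moved. The work goes in short steps, Python scripts to look and compute and a tool call to move; the robot and the scene stay as the last step left them, time stands still between calls to the robot, and variables do not carry over. Pictures are saved under pics/ and viewed, and the job is handed in when it is done.

Besides the shell and the picture viewer there is one more tool, called after "Call:" as a command line: name --argument value ..., lists and objects as JSON in quotes. step_arm: Moves the arm, as the interface text tells. Its arguments: {"type":"object","properties":{"motion":{"type":"array","items":{"type":"array"}},"force":{"type":"number"}},"required":["motion"]}

```bash
ls; mkdir -p pics; python3 - <<'E'
from bench import bot
import cv2,numpy as np
s=bot.read_state();print(s['time_s'],s['tool_pos'],s['tcp_rot'],s['finger_gap'],bot.tip_extent)
for n in('top','scene'):
    p,d=bot.grab_frame(n);cv2.imwrite(f'pics/{n}0.png',p);np.savez(f'{n}0.npz',p=p,d=d,**{k:np.array(v) for k,v in bot.camera_params(n).items()})
    c=bot.camera_params(n);print(n,c['mtx'],c['dist_coeffs'],-np.array(c['R']).T@c['t'])
E
```

```text
pics
0.0 [ 0.23603421 -0.49621057  0.24283422] [[ 4.29315805e-01 -9.03154345e-01 -4.11519185e-04]
 [-9.03152729e-01 -4.29315835e-01  1.74984784e-03]
 [-1.75705438e-03 -3.79572659e-04 -9.99998384e-01]] 0.9990470726630318 0.025
top [[496.46280491   0.         327.78512888]
 [  0.         496.46280491 237.13128856]
 [  0.           0.           1.        ]] [-0.13841751  0.          0.          0.          0.        ] [ 0.25564874 -0.00238013  1.41885782]
scene [[459.51564639   0.         317.29941827]
 [  0.         459.51564639 235.49439405]
 [  0.           0.           1.        ]] [0.02797767 0.         0.         0.         0.        ] [ 1.03491854 -0.59563407  0.69811185]
```

View pics/top0.png

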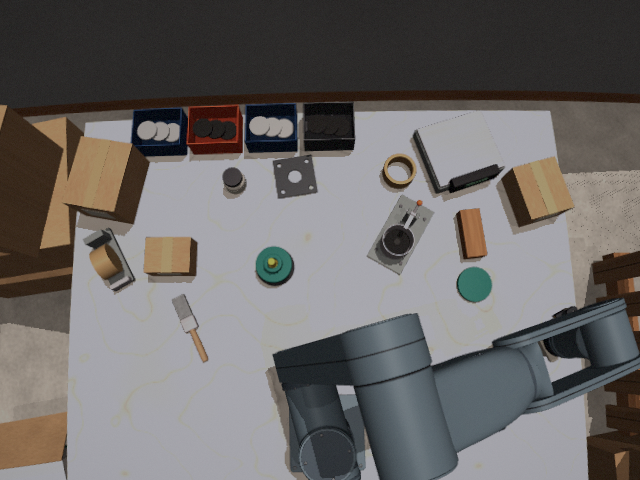

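View pics/scene0.png

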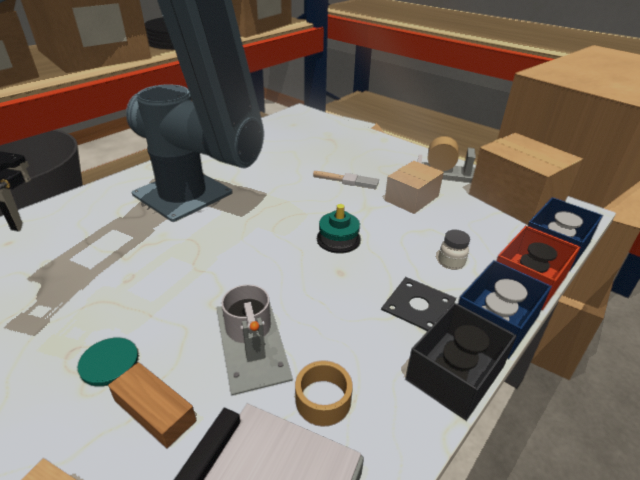

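```bash
cat > h.py <<'E'
import numpy as np,cv2
def load(n):
    z=np.load(n+'.npz');return {k:z[k] for k in z}
def ray(c,uv):
    q=cv2.undistortPoints(np.array([[uv]],float),c['mtx'],c['dist_coeffs'])[0,0]
    R=np.array(c['R']);d=R.T@np.array([q[0],q[1],1]);return -R.T@np.array(c['t']),d
def onplane(c,uv,z):
    o,d=ray(c,uv);return o+d*(z-o[2])/d[2]
def tri(r1,r2):
    (a,u),(b,v)=r1,r2
    s=np.linalg.lstsq(np.c_[u,-v],b-a,rcond=None)[0];p,q=a+u*s[0],b+v*s[1];return (p+q)/2,np.linalg.norm(p-q)
def mask(p,lo,hi,box=None):
    m=cv2.inRange(cv2.cvtColor(p,cv2.COLOR_BGR2HSV),lo,hi)
    if box is not None:
        k=np.zeros_like(m);x0,y0,x1,y1=box;k[y0:y1,x0:x1]=1;m=m*k
    return m
def cen(m):
    n,l,s,c=cv2.connectedComponentsWithStats(m);i=1+np.argmax(s[1:,4]);return c[i],s[i]
def pts(c,d,m):
    v,u=np.nonzero((m>0)&(d>0));q=cv2.undistortPoints(np.c_[u,v].astype(float)[:,None],c['mtx'],c['dist_coeffs'])[:,0]
    X=np.c_[q,np.ones(len(q))]*d[v,u][:,None];return (X-c['t'])@c['R']
E
python3 - <<'E'
from h import *
t=load('top0');s=load('scene0')
for nm,lo,hi,b1,b2 in [('ball',(2,150,120),(14,255,255),(405,190,430,215),(235,310,270,340)),('post',(20,150,90),(35,255,255),(255,245,295,285),(320,195,360,225)),('teal',(75,100,30),(100,255,255),(250,240,300,290),(310,195,365,245))]:
    u,a=cen(mask(t['p'],lo,hi,b1));v,b=cen(mask(s['p'],lo,hi,b2));print(nm,u,a,v,b)
    print(tri(ray(t,u),ray(s,v)), [onplane(t,u,z).round(4) for z in(.052,.074,.102,.124)])
    m=mask(t['p'],lo,hi,b1);X=pts(t,t['d'],m);print(' depth',len(X),np.median(X,0),X.max(0))
    X=pts(s,s['d'],mask(s['p'],lo,hi,b2));print(' depth scene',len(X),np.median(X,0),X.max(0))
# tin by depth
for c in(t,s):
    m=np.ones(c['d'].shape,np.uint8);X=pts(c,c['d'],m)
    k=(abs(X[:,2]-.078)<.004)&(X[:,0]>.25)&(X[:,0]<.48)&(X[:,1]<-.08)&(X[:,1]>-.32);Y=X[k];print('rim',len(Y),Y.min(0),Y.max(0),np.median(Y,0))
    A=np.c_[2*Y[:,:2],np.ones(len(Y))]
    w=np.ones(len(Y),bool)
    for _ in range(5):
        r=np.linalg.lstsq(A[w],(Y[w,:2]**2).sum(1),rcond=None)[0];rr=np.hypot(*(Y[:,:2]-r[:2]).T);R=np.median(rr[w]);w=abs(rr-R)<.004
    print(r[:2],R,w.sum())
    k=(X[:,2]>.083)&(X[:,2]<.15)&(X[:,0]>.25)&(X[:,0]<.45)&(X[:,1]<-.08)&(X[:,1]>-.32);Y=X[k];print('hi',len(Y),Y.round(3)[::max(1,len(Y)//25)])
p=t['p'][180:290,350:450];cv2.imwrite('pics/a.png',np.hstack([cv2.resize(p,None,fx=4,fy=4),cv2.resize(s['p'][280:400,200:300],(400,440))]))
E
```

```text
ball [418.9375 202.25  ] [417 200   5   5  16] [254.10909091 325.67272727] [250 321   9   9  55]
(array([ 0.61476351, -0.26892001,  0.12056656]), np.float64(0.000447116313432688)) [array([ 0.6339, -0.2828,  0.052 ]), array([ 0.6278, -0.2783,  0.074 ]), array([ 0.62  , -0.2726,  0.102 ]), array([ 0.6139, -0.268 ,  0.124 ])]
 depth 16 [ 0.6137259  -0.26779682  0.12521181] [ 0.61924574 -0.26274215  0.12773506]
 depth scene 55 [ 0.61834857 -0.27201842  0.12539306] [ 0.62321269 -0.26494236  0.12990879]
post [275.2 262. ] [273 260   4   5  10] [339.90123457 211.83950617] [337 205   7  14  81]
(array([0.46901185, 0.12939324, 0.08575084]), np.float64(0.006792541247952665)) [array([0.4719, 0.1303, 0.052 ]), array([0.4684, 0.1281, 0.074 ]), array([0.464 , 0.1254, 0.102 ]), array([0.4605, 0.1233, 0.124 ])]
 depth 12 [0.46915559 0.12925673 0.05592768] [0.47913996 0.14279219 0.1013268 ]
 depth scene 81 [0.47345138 0.12957024 0.08662375] [0.47975563 0.13919541 0.10321187]
teal [273.62473118 264.69892473] [256 247  36  36 930] [338.78959276 226.86877828] [320 211  39  30 884]
(array([0.466713  , 0.13627137, 0.03736313]), np.float64(0.00023957065122559554)) [array([0.4644, 0.1347, 0.052 ]), array([0.461 , 0.1325, 0.074 ]), array([0.4568, 0.1297, 0.102 ]), array([0.4534, 0.1275, 0.124 ])]
 depth 926 [0.46191681 0.13325216 0.05131186] [0.51608527 0.18473462 0.08038059]
 depth scene 883 [0.48540884 0.11550269 0.05177954] [0.52055701 0.18259834 0.07613257]
rim 8 [ 0.47747163 -0.22041993  0.07586281] [ 0.47835688 -0.19842627  0.08169529] [ 0.47779447 -0.21102651  0.07781022]
[ 0.47725179 -0.20917561] 0.007041417086102765 5
hi 0 []
rim 5 [ 0.47825451 -0.21566056  0.07568709] [ 0.47946958 -0.19816743  0.07810761] [ 0.47866423 -0.20865191  0.0765419 ]
[ 0.46619247 -0.20759682] 0.01471067616413455 5
hi 0 []
```

View pics/a.png

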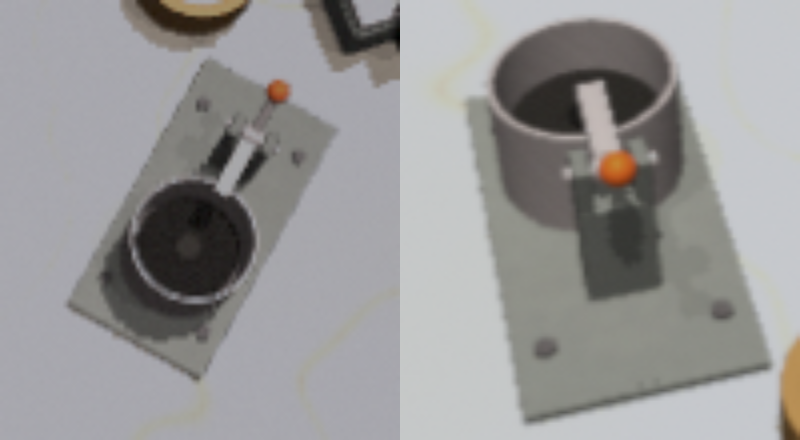

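```bash
python3 - <<'E'
from h import *
t=load('top0');s=load('scene0')
def fit(Y,n=8):
    A=np.c_[2*Y[:,:2],np.ones(len(Y))];w=np.ones(len(Y),bool)
    for _ in range(n):
        r=np.linalg.lstsq(A[w],(Y[w,:2]**2).sum(1),rcond=None)[0];R=np.sqrt(r[2]+r[0]**2+r[1]**2);rr=np.hypot(*(Y[:,:2]-r[:2]).T);w=abs(rr-R)<.004
    return r[:2],R,w.sum(),len(Y)
for c in(t,s):
    X=pts(c,c['d'],np.ones(c['d'].shape,np.uint8))
    b=(X[:,0]>.42)&(X[:,0]<.7)&(X[:,1]<-.1)&(X[:,1]>-.32)
    Y=X[b&(abs(X[:,2]-.078)<.004)];Y=Y[Y[:,0]<.57];print('rim',fit(Y))
    Y=X[b&(X[:,2]>.083)&(X[:,2]<.15)&(X[:,1]<-.18)];print('hi',len(Y));print(Y[Y[:,0].argsort()][::max(1,len(Y)//15)].round(3))
    # cup lids
    b=(X[:,0]>.38)&(X[:,0]<.56)&(X[:,1]>.04)&(X[:,1]<.24)
    Y=X[b&(abs(X[:,2]-.074)<.004)];print('collar',fit(Y),(Y.max(0)+Y.min(0))/2)
    Y=X[b&(abs(X[:,2]-.052)<.004)];print('plate',(Y.max(0)+Y.min(0))/2,np.ptp(Y,0))
    Y=X[b&(X[:,2]>.096)];print('post',len(Y),Y.mean(0),Y.max(0))
# ellipse of rim in top
g=cv2.cvtColor(t['p'],cv2.COLOR_BGR2GRAY)
m=mask(t['p'],(0,0,0),(180,255,75),(370,215,430,265))
cs=max(cv2.findContours(m,0,2)[0],key=cv2.contourArea);print('dark',cv2.minEnclosingCircle(cs),cv2.fitEllipse(cs))
tm=mask(t['p'],(75,100,30),(100,255,255),(250,240,300,290));cs=max(cv2.findContours(tm,0,2)[0],key=cv2.contourArea);e=cv2.fitEllipse(cs);print(e,onplane(t,e[0],.05))
# stand base corners
E
```

```text
rim (array([ 0.52121937, -0.21173508]), np.float64(0.04364546085429966), np.int64(80), 80)
hi 195
[[ 0.546 -0.23   0.097]
 [ 0.554 -0.227  0.102]
 [ 0.561 -0.24   0.094]
 [ 0.568 -0.245  0.098]
 [ 0.574 -0.262  0.096]
 [ 0.578 -0.259  0.103]
 [ 0.582 -0.268  0.097]
 [ 0.585 -0.257  0.1  ]
 [ 0.588 -0.249  0.099]
 [ 0.59  -0.26   0.099]
 [ 0.593 -0.249  0.099]
 [ 0.597 -0.262  0.104]
 [ 0.602 -0.247  0.099]
 [ 0.608 -0.266  0.118]
 [ 0.614 -0.272  0.117]]
collar (array([0.46478244, 0.1373385 ]), np.float64(0.02201989716276821), np.int64(104), 157) [0.46615546 0.13698372 0.07400046]
plate [0.4657752  0.13656048 0.05194124] [0.09921463 0.09541111 0.00783967]
post 42 [0.46534868 0.13792443 0.10021701] [0.47533975 0.1477751  0.10533425]
rim (array([ 0.52403005, -0.21353517]), np.float64(0.04326310096697866), np.int64(258), 261)
hi 376
[[ 0.546 -0.234  0.098]
 [ 0.556 -0.233  0.099]
 [ 0.563 -0.232  0.101]
 [ 0.571 -0.246  0.1  ]
 [ 0.577 -0.266  0.095]
 [ 0.581 -0.252  0.099]
 [ 0.584 -0.266  0.103]
 [ 0.588 -0.272  0.102]
 [ 0.591 -0.238  0.1  ]
 [ 0.593 -0.266  0.089]
 [ 0.598 -0.244  0.103]
 [ 0.604 -0.249  0.093]
 [ 0.608 -0.248  0.084]
 [ 0.616 -0.265  0.13 ]
 [ 0.62  -0.269  0.128]
 [ 0.623 -0.27   0.122]]
collar (array([0.4695994, 0.1337844]), np.float64(0.022525956389210837), np.int64(94), 157) [0.46925215 0.13510089 0.07397634]
plate [0.46972267 0.13479157 0.051993  ] [0.10166868 0.10083079 0.00789325]
post 43 [0.47034861 0.13409558 0.1000654 ] [0.47857191 0.1459337  0.10321187]
dark ((398.1666564941406, 239.1666717529297), 14.653511047363281) ((398.1351318359375, 239.32412719726562), (27.56816291809082, 27.92525291442871), 115.99796295166016)
((273.4712829589844, 264.4931335449219), (35.03782272338867, 35.66510009765625), 44.108402252197266) [0.4652876  0.13534255 0.05      ]
```

```bash
cat > mv.py <<'E'
import numpy as np
from scipy.spatial.transform import Rotation as Ro
from bench import bot
def down(deg):
    a=np.radians(deg);x=np.array([np.cos(a),np.sin(a),0]);z=np.array([0,0,-1.]);return np.c_[x,np.cross(z,x),z]
def go(pos,deg):
    s=bot.read_state();R=np.array(s['tcp_rot']);p=np.array(s['tool_pos'])
    print('turn',np.degrees(Ro.from_matrix(R.T@down(deg)).as_rotvec()).round(1),'shift',(1e3*R.T@(np.array(pos)-p)).round(1),'| t',s['time_s'],'gap',s['finger_gap'],'F',np.round(s['wrist_force'],1),'p',p.round(4))
E
cat > st.py <<'E'
import numpy as np
T=np.array([.5225,-.2125]);Y=-31.6
a=np.radians(Y);ex=np.array([np.cos(a),np.sin(a)])
def S(r,z): return [*(T+ex*r),z]
E
python3 -c "
from mv import *;from st import *
go(S(112,.30) if 0 else S(.06,.30),Y-90)"
```

```text
turn [ 0.   0.1 57. ] shift [ -83.  -413.2  -56.8] | t 0.1 gap 0.9999974146636033 F [0.1 0.7 1.1] p [ 0.2361 -0.4963  0.2429]
```

Call:
step_arm --motion '[[[0,0,57],[-83,-413,-57],-1],[[0,0,57],[-83,-413,-57],-1],[[0,0,57],[-83,-413,-57],-1],[[0,0,57],[-83,-413,-57],-1],[[0,0,57],[-83,-413,-57],-1],[[0,0,57],[-83,-413,-57],-1],[[0,0,57],[-83,-413,-57],-1],[[0,0,57],[-83,-413,-57],-1],[[0,0,57],[-83,-413,-57],-1],[[0,0,57],[-83,-413,-57],-1]]' --force 30

```text
time_s: 1.35
tool_pos: [0.5722, -0.2451, 0.2996]
tcp_rot: [[-0.525, -0.851, -0.002], [-0.851, 0.525, 0.002], [-0.0, 0.002, -1.0]]
wrist_force: [-0.5, -0.4, 0.5]
finger_gap: 0.012
```

```bash
cat > snap.py <<'E'
import sys,cv2,numpy as np
from bench import bot
for n in sys.argv[2:]:
    c=bot.camera_params(n);p,d=bot.grab_frame(n);f=n+sys.argv[1]
    cv2.imwrite(f'pics/{f}.png',p);np.savez(f'{f}.npz',p=p,d=d,**{k:np.array(v) for k,v in c.items()})
E
python3 snap.py 1 wrist; python3 -c "
from mv import *;from st import *
go(S(.112,.175),Y-90)"
```

```text
turn [ 0.1  0.  -0.1] shift [ -2.  -52.8 124.7] | t 1.4 gap 0.0033780201953870267 F [0.6 0.5 0.9] p [ 0.5721 -0.2453  0.2998]
```

View pics/wrist1.png

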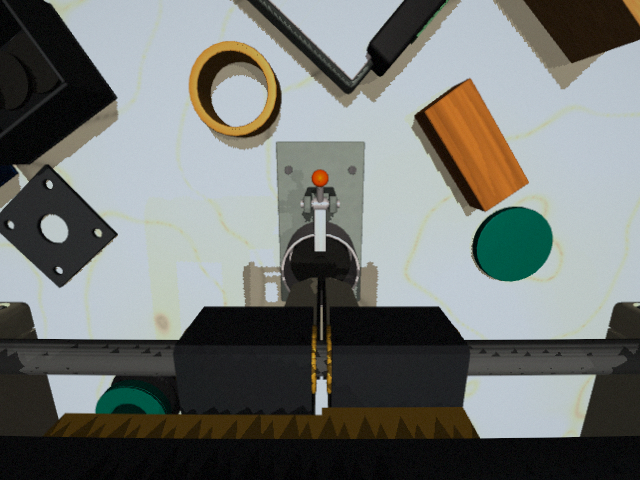

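```bash
python3 - <<'E'
from h import *;from st import *
w=load('wrist1');u,a=cen(mask(w['p'],(2,150,120),(14,255,255),(300,160,345,200)));print(u,a)
b=onplane(w,u,.121);print('ball',b)
X=pts(w,w['d'],mask(w['p'],(2,150,120),(14,255,255),(300,160,345,200)));print(X.mean(0),X.max(0),len(X))
t=load('top0');s=load('scene0')
print(tri(ray(t,(418.94,202.25)),ray(w,u)),tri(ray(s,(254.1,325.7)),ray(w,u)))
d=b[:2]-T;ey=np.array([-ex[1],ex[0]]);print('stand coords',d@ex,d@ey)
# stand base edges cols
X=pts(w,w['d'],np.ones((480,640),np.uint8));k=(abs(X[:,2]-.008)<.003)&(np.hypot(X[:,0]-.6,X[:,1]+.26)<.1);
m=mask(w['p'],(20,5,90),(90,60,190),(260,130,380,230))
r=cv2.minAreaRect(max(cv2.findContours(m,0,2)[0],key=cv2.contourArea));print(r)
for v in (150,170,190,215):
    g=w['p'][v].astype(int).sum(1);e=abs(np.diff(g));l=255+np.argmax(e[255:300]);rr=345+np.argmax(e[345:390]);A=onplane(w,(l+.5,v),.008);B=onplane(w,(rr+.5,v),.008);M=(A+B)/2;print(l,rr,np.linalg.norm(A-B),(M[:2]-T)@ex,(M[:2]-T)@ey)
E
```

```text
[319.66153846 177.58974359] [312 170  16  16 195]
ball [ 0.61477472 -0.26968776  0.121     ]
[ 0.61509415 -0.26991001  0.12630619] [ 0.62222441 -0.26240744  0.12979191] 195
(array([ 0.61493246, -0.26929095,  0.11956035]), np.float64(0.0008304896922689817)) (array([ 0.61488637, -0.26954858,  0.12102675]), np.float64(0.0003566256702216855))
stand coords 0.10855844756813858 -0.0003577060048552823
((319.9999694824219, 184.99996948242188), (89.99998474121094, 87.99998474121094), -0.0)
275 364 0.1101116660570175 0.1337708109245825 -0.00027217128466616735
276 363 0.10924296565616629 0.1095172082373996 -0.00025432861194835257
277 363 0.10963667992000888 0.08453835096883283 -0.0008734429355936648
278 362 0.10919022814365405 0.05222725246922947 -0.0008616328597663878
```

Call:
step_arm --motion '[[[0,0,0],[-2,-50,50],-1],[[0,0,0],[-2,-50,110],-1],[[0,0,0],[-2,-51,140],-1],[[0,0,0],[-2,-52,150],-1],[[0,0,0],[-2,-54,158],-1],[[0,0,0],[-2,-57,166],-1],[[0,0,0],[-2,-59,174],-1],[[0,0,0],[-2,-59,182],-1],[[0,0,0],[-2,-57,189],-1],[[0,0,0],[-2,-56,193],-1]]'

```text
time_s: 2.65
tool_pos: [0.6202, -0.2723, 0.1065]
tcp_rot: [[-0.525, -0.851, -0.002], [-0.851, 0.525, 0.002], [-0.001, 0.003, -1.0]]
wrist_force: [-1.3, 0.7, 16.6]
finger_gap: 0.006
```

```bash
python3 snap.py 2 scene;python3 -c "
from mv import *;from st import *
go(S(.114,.107),Y-90)
import cv2;from h import *;s=load('scene2');cv2.imwrite('pics/b.png',cv2.resize(s['p'][200:400,150:350],None,fx=3,fy=3))"
```

```text
turn [ 0.2  0.  -0.1] shift [ 0.4  0.6 -0.2] | t 2.7 gap 0.005469239168352078 F [-0.3 -0.7  5.5] p [ 0.6203 -0.2722  0.1068]
```

View pics/b.png

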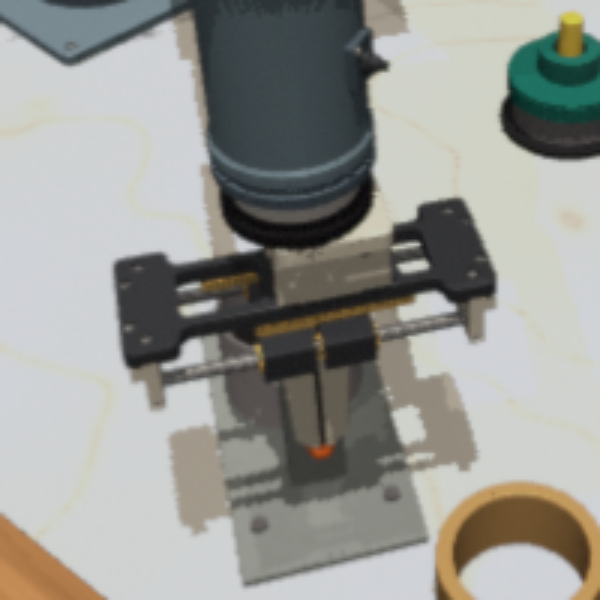

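```bash
python3 -c "
from mv import *;from st import *
C=np.array([.4665,.1355]);go([*(C-ex*.07),.27],Y-90)"
```

```text
turn [ 0.2  0.  -0.1] shift [-266.3  415.4 -161.9] | t 2.7 gap 0.005469239168352078 F [-0.3 -0.7  5.5] p [ 0.6203 -0.2722  0.1068]
```

Call:
step_arm --motion '[[[0,0,0],[0,0,-50],-1],[[0,0,0],[0,0,-110],-1],[[0,0,0],[-33,52,-162],-1],[[0,0,0],[-66,104,-162],0],[[0,0,0],[-99,156,-162],1],[[0,0,0],[-132,208,-162],1],[[0,0,0],[-165,260,-162],1],[[0,0,0],[-200,312,-162],1],[[0,0,0],[-233,364,-162],1],[[0,0,0],[-266,415,-162],1]]'

```text
time_s: 3.95
tool_pos: [0.4082, 0.1656, 0.2693]
tcp_rot: [[-0.525, -0.851, -0.004], [-0.851, 0.525, 0.002], [0.001, 0.005, -1.0]]
wrist_force: [1.0, 0.1, -0.1]
finger_gap: 0.704
```

Call:
step_arm --motion '[[[0,0,0],[0,0,0],1],[[0,0,0],[0,0,0],1]]'

```text
time_s: 4.2
tool_pos: [0.4075, 0.1656, 0.2688]
tcp_rot: [[-0.524, -0.852, -0.006], [-0.852, 0.524, 0.001], [0.002, 0.006, -1.0]]
wrist_force: [-0.2, -0.9, -0.8]
finger_gap: 0.924
```

```bash
python3 snap.py 3 wrist scene top;python3 -c "
from mv import *;from st import *
C=np.array([.4665,.1355]);go([*C,.2],Y-90)"
```

```text
turn [ 0.3 -0.1 -0.2] shift [ -5.9 -64.7  68.7] | t 4.35 gap 0.9962756506263921 F [ 0.2 -0.4 -0.1] p [0.4088 0.1644 0.269 ]
```

View pics/wrist3.png

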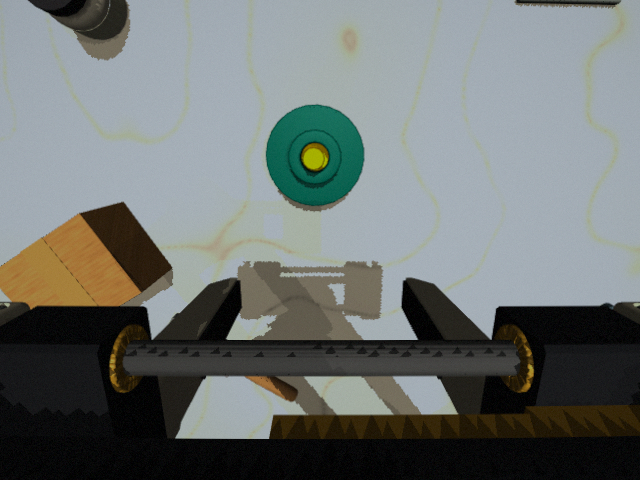

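View pics/scene3.png

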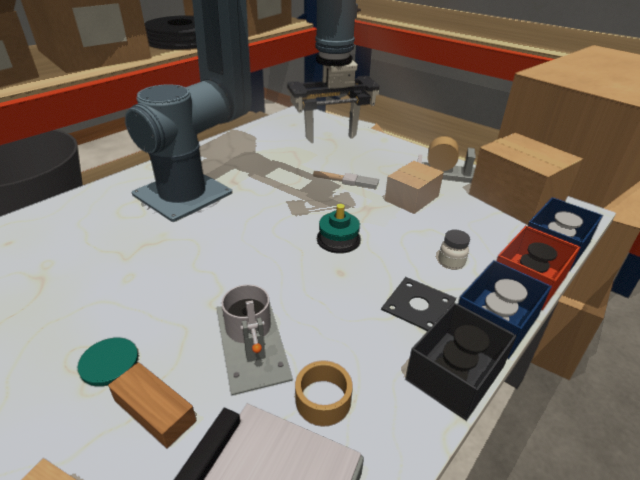

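```bash
python3 - <<'E'
from h import *;from st import *
w=load('wrist3');u,a=cen(mask(w['p'],(22,150,150),(35,255,255),(280,120,350,200)));print('post',u,a,onplane(w,u,.102))
tm=mask(w['p'],(75,100,30),(100,255,255),(250,90,380,220));cs=max(cv2.findContours(tm,0,2)[0],key=cv2.contourArea);e=cv2.fitEllipse(cs);print('plate',e,onplane(w,e[0],.052))
s=load('scene3');t=load('top3');lo,hi=(2,150,120),(14,255,255)
v,_=cen(mask(s['p'],lo,hi,(235,310,280,370)))
try:
    q,_=cen(mask(t['p'],lo,hi,(405,185,435,215)));p,g=tri(ray(t,q),ray(s,v));print('ball',p,g,(p[:2]-T)@ex)
except Exception as x:print(x)
print(onplane(s,v,.074))
for c in(t,s):
    X=pts(c,c['d'],np.ones(c['d'].shape,np.uint8));k=(np.hypot(*(X[:,:2]-S(.075,0)[:2]).T)<.03)&(X[:,2]>.103);print('finger',k.sum(),X[k].max(0) if k.any() else 0,((X[k][:,:2].mean(0)-T)@ex) if k.any() else 0)
E
```

```text
post [313.03870968 158.2483871 ] [304 148  19  21 310] [0.46763156 0.13670372 0.102     ]
plate ((314.50262451171875, 154.7152862548828), (96.61131286621094, 100.01667022705078), 176.25234985351562) [0.46941349 0.13507783 0.052     ]
ball [ 0.62148119 -0.27320766  0.07474541] 0.001387280485836109 0.11611490350092252
[ 0.62056727 -0.27337556  0.074     ]
finger 24 [ 0.60102525 -0.24414938  0.14393837] 0.07254183578363188
finger 155 [ 0.59579492 -0.24495535  0.14429224] 0.07819189694062165
```

```bash
python3 -c "
from mv import *;from st import *
go([.4678,.136,.102],Y-90)"
```

```text
turn [ 0.3 -0.1 -0.2] shift [ -7.2 -66.  166.7] | t 4.35 gap 0.9962756506263921 F [ 0.2 -0.4 -0.1] p [0.4088 0.1644 0.269 ]
```

Call:
step_arm --motion '[[[0.3,-0.1,0],[-7,-40,20],1],[[0.3,-0.1,0],[-7,-66,50],1],[[0.3,-0.1,0],[-7,-66,90],1],[[0.3,-0.1,0],[-7,-66,125],1],[[0.3,-0.1,0],[-7,-66,150],1],[[0.3,-0.1,0],[-7,-66,160],1],[[0.3,-0.1,0],[-7,-66,166],1],[[0.3,-0.1,0],[-7,-66,166],1]]'

```text
time_s: 5.35
tool_pos: [0.4682, 0.1355, 0.103]
tcp_rot: [[-0.527, -0.85, 0.001], [-0.85, 0.527, 0.0], [-0.001, -0.001, -1.0]]
wrist_force: [1.1, 0.1, 0.1]
finger_gap: 1.0
```

```bash
python3 snap.py 4 wrist;python3 -c "
from mv import *;from st import *
go([.4678,.136,.102],Y-90)"
```

```text
turn [-0.1  0.1 -0.2] shift [0.  0.6 1.3] | t 5.4 gap 0.9982536718765089 F [-0.   0.2  0.1] p [0.4683 0.1357 0.1033]
```

View pics/wrist4.png

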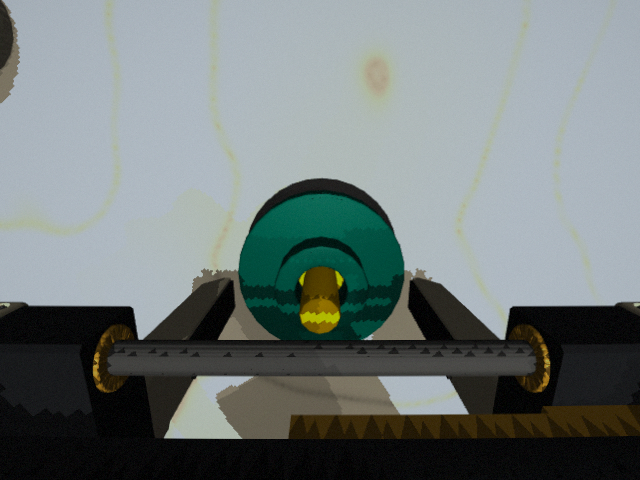

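Post (320,300) sits centred between the open fingers, whose tips stay above the collar. I'll close.

Call:
step_arm --motion '[[[0,0,0],[0,0,0],-1],[[0,0,0],[0,0,0],-1],[[0,0,0],[0,0,0],-1],[[0,0,0],[0,0,0],-1],[[0,0,0],[0,0,0],-1],[[0,0,0],[0,0,0],-1],[[0,0,0],[0,0,0],-1],[[0,0,0],[0,0,0],-1]]' --force 40

```text
time_s: 6.4
tool_pos: [0.4684, 0.1357, 0.1034]
tcp_rot: [[-0.527, -0.85, 0.002], [-0.85, 0.527, 0.0], [-0.001, -0.001, -1.0]]
wrist_force: [-1.0, 0.1, -0.2]
finger_gap: 0.21
```

Call:
step_arm --motion '[[[0,0,0],[0,0,-3],-1],[[0,0,0],[0,0,-6],-1],[[0,0,0],[0,0,-12],-1],[[0,0,0],[0,0,-22],-1],[[0,0,0],[0,0,-36],-1],[[0,0,0],[0,0,-52],-1],[[0,0,0],[0,0,-70],-1],[[0,0,0],[0,0,-85],-1],[[0,0,0],[0,0,-95],-1],[[0,0,0],[0,0,-95],-1]]'

```text
time_s: 7.65
tool_pos: [0.4687, 0.1357, 0.1992]
tcp_rot: [[-0.527, -0.85, 0.003], [-0.85, 0.527, 0.001], [-0.002, -0.003, -1.0]]
wrist_force: [1.0, -0.5, -3.1]
finger_gap: 0.208
```

```bash
python3 snap.py 5 wrist scene;python3 -c "
from mv import *;from st import *
go(S(0,.2),Y-90)"
```

```text
turn [-0.   0.  -0.2] shift [ 267.1 -229.9   -2.1] | t 7.75 gap 0.20719404840128056 F [ 0.1  0.1 -3. ] p [0.4679 0.1357 0.198 ]
```

View pics/wrist5.png

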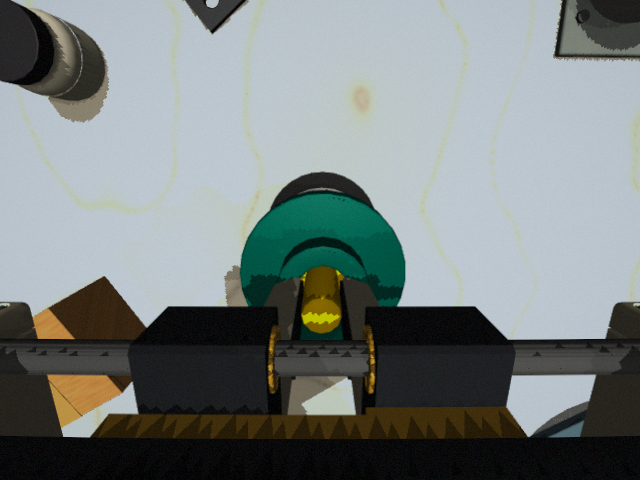

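View pics/scene5.png

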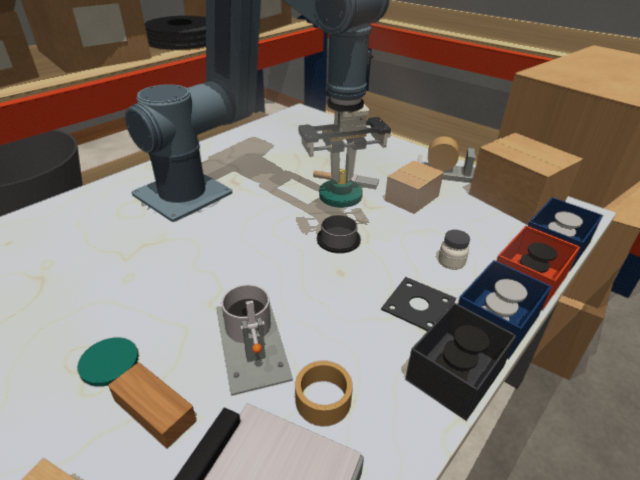

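```bash
python3 -c "
from mv import *;from st import *
go(S(-.07,.24),Y-90)"
```

```text
turn [-0.   0.  -0.2] shift [ 267.3 -160.   -42.1] | t 7.75 gap 0.20719404840128056 F [ 0.1  0.1 -3. ] p [0.4679 0.1357 0.198 ]
```

Call:
step_arm --motion '[[[0,0,0],[15,-9,-20],-1],[[0,0,0],[45,-27,-42],-1],[[0,0,0],[80,-48,-42],-1],[[0,0,0],[115,-69,-42],-1],[[0,0,0],[150,-90,-42],-1],[[0,0,0],[185,-111,-42],-1],[[0,0,0],[220,-132,-42],-1],[[0,0,0],[248,-149,-42],-1],[[0,0,0],[262,-157,-42],-1],[[0,0,0],[267,-160,-42],-1]]'

```text
time_s: 9.0
tool_pos: [0.4628, -0.1758, 0.2392]
tcp_rot: [[-0.528, -0.849, -0.0], [-0.849, 0.528, 0.001], [-0.001, 0.001, -1.0]]
wrist_force: [-0.2, -0.2, -3.2]
finger_gap: 0.206
```

Call:
step_arm --motion '[[[0,0,0],[0,0,0],-1],[[0,0,0],[0,0,0],-1]]'

```text
time_s: 9.25
tool_pos: [0.4628, -0.1747, 0.2392]
tcp_rot: [[-0.527, -0.85, -0.0], [-0.85, 0.527, 0.002], [-0.002, 0.001, -1.0]]
wrist_force: [0.5, 0.6, -2.8]
finger_gap: 0.212
```

```bash
python3 snap.py 6 wrist;python3 -c "
from mv import *;from st import *
go(S(0,.2),Y-90)
from h import *
c=load('wrist6');X=pts(c,c['d'],np.ones(c['d'].shape,np.uint8));Y=X[(abs(X[:,2]-.078)<.004)&(np.hypot(*(X[:,:2]-T).T)<.055)&(np.hypot(*(X[:,:2]-T).T)>.036)]
A=np.c_[2*Y[:,:2],np.ones(len(Y))];r=np.linalg.lstsq(A,(Y[:,:2]**2).sum(1),rcond=None)[0];print(len(Y),r[:2],np.sqrt(r[2]+r[0]**2+r[1]**2))
"
```

```text
turn [ 0.1  0.1 -0.2] shift [  0.7 -70.6  39.1] | t 9.3 gap 0.20587482069274743 F [ 0.9 -0.6 -2.6] p [ 0.4628 -0.1748  0.2392]
1004 [ 0.52236241 -0.21304232] 0.04295141848289559
```

View pics/wrist6.png

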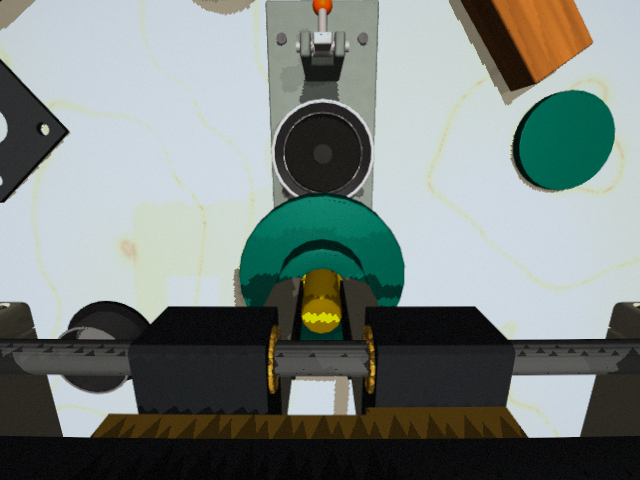

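```bash
python3 -c "
from mv import *;from st import *
go([.5228,-.213,.136],Y-90)"
```

```text
turn [ 0.1  0.1 -0.2] shift [  1.  -71.2 103.1] | t 9.3 gap 0.20587482069274743 F [ 0.9 -0.6 -2.6] p [ 0.4628 -0.1748  0.2392]
```

Call:
step_arm --motion '[[[0,0,0],[1,-15,0],-1],[[0,0,0],[1,-40,0],-1],[[0,0,0],[1,-60,0],-1],[[0,0,0],[1,-71,10],-1],[[0,0,0],[1,-71,30],-1],[[0,0,0],[1,-71,50],-1],[[0,0,0],[1,-71,65],-1],[[0,0,0],[1,-71,75],-1],[[0,0,0],[1,-71,80],-1],[[0,0,0],[1,-71,80],-1]]'

```text
time_s: 10.55
tool_pos: [0.5227, -0.2129, 0.1591]
tcp_rot: [[-0.527, -0.85, -0.0], [-0.85, 0.527, 0.002], [-0.002, 0.001, -1.0]]
wrist_force: [0.8, 0.4, -1.8]
finger_gap: 0.21
```

```bash
python3 snap.py 7 wrist;python3 -c "
from mv import *;from st import *
go([.5228,-.213,.1363],Y-90)"
```

```text
turn [ 0.   0.1 -0.2] shift [ 0.   0.1 23.3] | t 10.6 gap 0.20559743557691337 F [ 0.5 -0.8 -2.1] p [ 0.5228 -0.2131  0.1596]
```

View pics/wrist7.png

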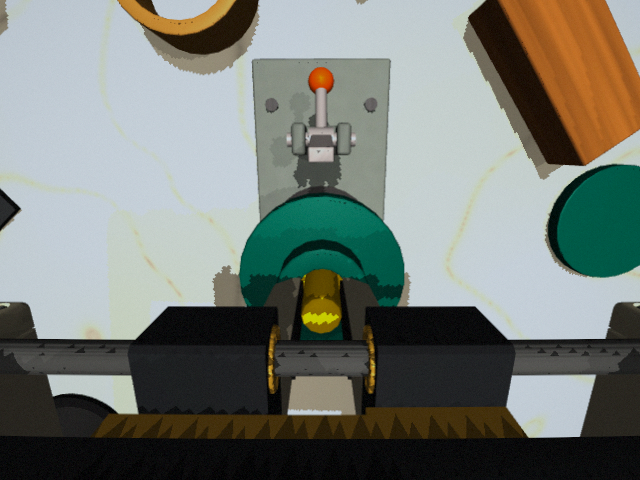

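Call:
step_arm --motion '[[[0,0,0],[0,0,4],-1],[[0,0,0],[0,0,8],-1],[[0,0,0],[0,0,12],-1],[[0,0,0],[0,0,15],-1],[[0,0,0],[0,0,17],-1],[[0,0,0],[0,0,17],-1]]'

```text
time_s: 11.35
tool_pos: [0.5228, -0.213, 0.1424]
tcp_rot: [[-0.527, -0.85, 0.0], [-0.85, 0.527, 0.002], [-0.001, 0.001, -1.0]]
wrist_force: [-0.1, 0.6, -2.8]
finger_gap: 0.209
```

Call:
step_arm --motion '[[[0,0,0],[0,0,1.5],-1],[[0,0,0],[0,0,3],-1],[[0,0,0],[0,0,4],-1],[[0,0,0],[0,0,5],-1],[[0,0,0],[0,0,5],-1]]'

```text
time_s: 11.98
tool_pos: [0.5227, -0.213, 0.1373]
tcp_rot: [[-0.527, -0.85, -0.0], [-0.85, 0.527, 0.002], [-0.001, 0.001, -1.0]]
wrist_force: [-0.5, -0.8, -2.8]
finger_gap: 0.205
```

Call:
step_arm --motion '[[[0,0,0],[0,0,0.5],-1],[[0,0,0],[0,0,1],-1],[[0,0,0],[0,0,1],-1]]'

```text
time_s: 12.35
tool_pos: [0.5227, -0.2129, 0.1364]
tcp_rot: [[-0.527, -0.85, 0.0], [-0.85, 0.527, 0.002], [-0.001, 0.001, -1.0]]
wrist_force: [-0.4, 1.2, -1.5]
finger_gap: 0.207
```

Call:
step_arm --motion '[[[0,0,0],[0,0,0.5],-1],[[0,0,0],[0,0,1],-1],[[0,0,0],[0,0,1],-1]]'

```text
time_s: 12.72
tool_pos: [0.5227, -0.2129, 0.1363]
tcp_rot: [[-0.527, -0.85, 0.0], [-0.85, 0.527, 0.001], [-0.001, 0.0, -1.0]]
wrist_force: [-2.7, 1.5, 5.7]
finger_gap: 0.208
```

Call:
step_arm --motion '[[[0,0,0],[0,0,0],1],[[0,0,0],[0,0,0],1],[[0,0,0],[0,0,0],1],[[0,0,0],[0,0,0],1],[[0,0,0],[0,0,0],1],[[0,0,0],[0,0,0],1],[[0,0,0],[0,0,0],1],[[0,0,0],[0,0,0],1]]'

```text
time_s: 13.72
tool_pos: [0.5227, -0.2129, 0.1363]
tcp_rot: [[-0.527, -0.85, 0.0], [-0.85, 0.527, 0.001], [-0.001, 0.0, -1.0]]
wrist_force: [0.4, -0.1, 0.3]
finger_gap: 0.987
```

```bash
python3 snap.py 8 wrist scene;python3 -c "
from mv import *;from st import *
go([.5228,-.213,.115],Y-90)
from h import *
c=load('scene8');X=pts(c,c['d'],np.ones(c['d'].shape,np.uint8))
k=mask(c['p'],(75,100,30),(100,255,255),(200,250,300,340));X=pts(c,c['d'],k);print(np.histogram(X[:,2],np.arange(.06,.12,.004)))
import cv2;cv2.imwrite('pics/c.png',cv2.resize(c['p'][200:400,150:350],None,fx=3,fy=3))"
```

```text
turn [ 0.   0.1 -0.2] shift [ 0.1 -0.1 21.3] | t 13.825 gap 0.9957209693267729 F [-0.5 -0.2  0.1] p [ 0.5228 -0.2129  0.1363]
(array([  0,   1,  42,  42,  69, 208, 690,  30,  32,  34,  56, 210,  31,
         0]), array([0.06 , 0.064, 0.068, 0.072, 0.076, 0.08 , 0.084, 0.088, 0.092,
       0.096, 0.1  , 0.104, 0.108, 0.112, 0.116]))
```

View pics/wrist8.png

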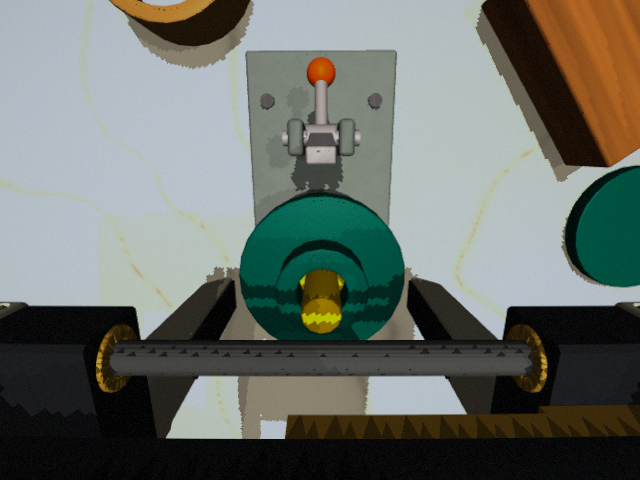

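View pics/c.png

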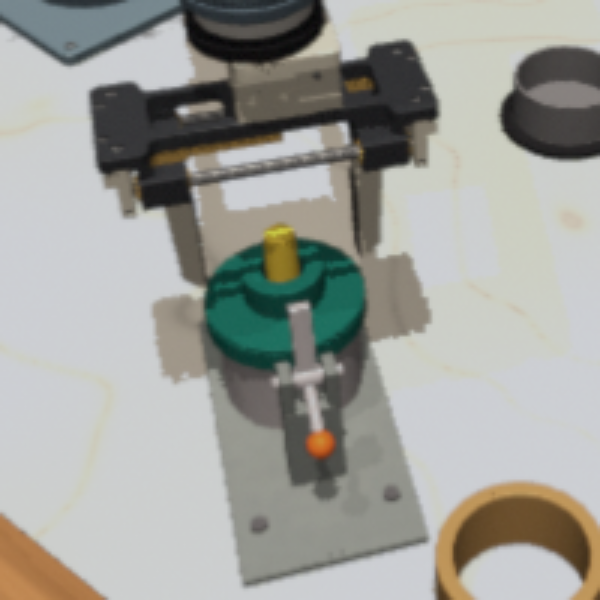

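Call:
step_arm --motion '[[[0,0,0],[0,0,6],1],[[0,0,0],[0,0,12],1],[[0,0,0],[0,0,18],1],[[0,0,0],[0,0,22],1],[[0,0,0],[0,0,22],1],[[0,0,0],[0,0,22],-1],[[0,0,0],[0,0,22],-1],[[0,0,0],[0,0,22],-1],[[0,0,0],[0,0,22],-1],[[0,0,0],[0,0,22],-1]]' --force 25

```text
time_s: 15.08
tool_pos: [0.5228, -0.2129, 0.1144]
tcp_rot: [[-0.527, -0.85, 0.001], [-0.85, 0.527, 0.001], [-0.001, 0.0, -1.0]]
wrist_force: [0.9, 0.4, 0.1]
finger_gap: 0.553
```

Call:
step_arm --motion '[[[0,0,0],[0,0,0],-1],[[0,0,0],[0,0,0],-1],[[0,0,0],[0,0,0],-1]]'

```text
time_s: 15.45
tool_pos: [0.5228, -0.2129, 0.1144]
tcp_rot: [[-0.527, -0.85, 0.001], [-0.85, 0.527, 0.001], [-0.001, 0.0, -1.0]]
wrist_force: [-0.5, -0.1, 0.1]
finger_gap: 0.556
```

Call:
step_arm --motion '[[[0,0,0],[0,0,-1],-1],[[0,0,0],[0,0,-3],-1],[[0,0,0],[0,0,-6],-1],[[0,0,0],[0,0,-9],-1],[[0,0,0],[0,0,-12],-1],[[0,0,0],[0,0,-12],-1]]'

```text
time_s: 16.2
tool_pos: [0.5229, -0.2131, 0.1268]
tcp_rot: [[-0.527, -0.85, 0.001], [-0.85, 0.527, 0.001], [-0.001, -0.001, -1.0]]
wrist_force: [0.3, 0.2, -1.0]
finger_gap: 0.552
```

```bash
python3 snap.py 9 scene;python3 -c "
from mv import *;from st import *
go([.5228,-.213,.210],Y-90)
from h import *
c=load('scene9');import cv2;cv2.imwrite('pics/d.png',cv2.resize(c['p'][200:400,150:350],None,fx=3,fy=3))"
```

```text
turn [-0.   0.1 -0.2] shift [ -0.    0.  -83.4] | t 16.25 gap 0.5550702029323056 F [-0.3 -0.2 -0.6] p [ 0.5229 -0.213   0.1266]
```

View pics/d.png

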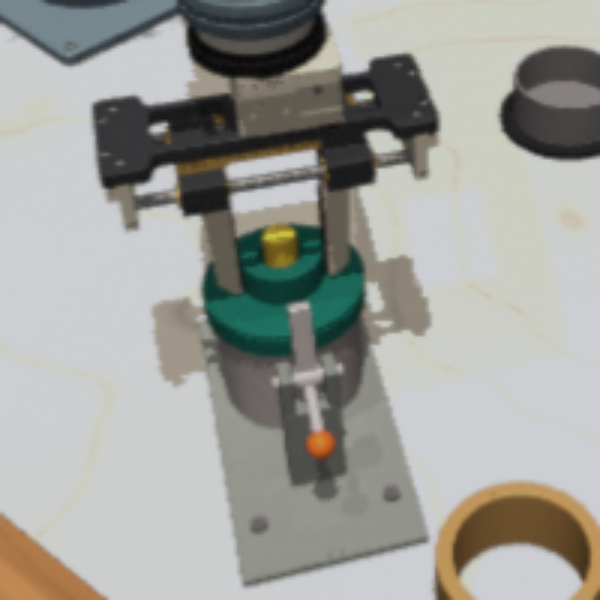

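Call:
step_arm --motion '[[[0,0,0],[0,0,-4],-1],[[0,0,0],[0,0,-12],-1],[[0,0,0],[0,0,-22],-1],[[0,0,0],[0,0,-34],-1],[[0,0,0],[0,0,-48],-1],[[0,0,0],[0,0,-62],-1],[[0,0,0],[0,0,-74],-1],[[0,0,0],[0,0,-81],-1],[[0,0,0],[0,0,-84],-1],[[0,0,0],[0,0,-84],-1]]'

```text
time_s: 17.5
tool_pos: [0.5227, -0.213, 0.2105]
tcp_rot: [[-0.527, -0.85, 0.001], [-0.85, 0.527, 0.001], [-0.001, 0.0, -1.0]]
wrist_force: [-0.1, -0.2, -1.3]
finger_gap: 0.56
```

Call:
step_arm --motion '[[[0,0,0],[0,0,0],-1],[[0,0,0],[0,0,0],-1],[[0,0,0],[0,0,0],-1],[[0,0,0],[0,0,0],-1]]'

```text
time_s: 18.0
tool_pos: [0.5227, -0.213, 0.2104]
tcp_rot: [[-0.527, -0.85, 0.0], [-0.85, 0.527, 0.001], [-0.001, 0.0, -1.0]]
wrist_force: [-0.5, -0.2, -1.8]
finger_gap: 0.555
```

```bash
python3 snap.py 10 scene top wrist;python3 -c "
from mv import *;from st import *
go([.5228,-.213,.210],Y-90)
from h import *
c=load('scene10')
k=mask(c['p'],(75,100,30),(100,255,255),(190,150,310,330));X=pts(c,c['d'],k);print('teal',X.min(0),X.max(0),np.histogram(X[:,2],np.arange(.14,.22,.006)))
k=mask(c['p'],(20,120,80),(35,255,255),(215,220,285,330));X=pts(c,c['d'],k);print('yellow',len(X));
if len(X): print(X.min(0),X.max(0)); f=X[X[:,2]<.086];print(np.median(f,0),f.max(0))
v,_=cen(mask(c['p'],(2,150,120),(14,255,255),(235,310,280,370)));print('ball',onplane(c,v,.0745))
import cv2;cv2.imwrite('pics/e.png',cv2.resize(c['p'][180:380,150:350],None,fx=3,fy=3))"
```

```text
turn [ 0.   0.1 -0.2] shift [-0.1 -0.1  0.5] | t 18.15 gap 0.5522988484195475 F [ 0.9 -0.2 -1.4] p [ 0.5227 -0.213   0.2105]
teal [ 0.47246471 -0.26315533  0.16423387] [ 0.57280149 -0.16786644  0.21810118] (array([  0,   0,   0,   0, 101, 146, 735, 167, 119, 119, 321,   0,   0]), array([0.14 , 0.146, 0.152, 0.158, 0.164, 0.17 , 0.176, 0.182, 0.188,
       0.194, 0.2  , 0.206, 0.212, 0.218]))
yellow 1141
[ 0.47749419 -0.25693657  0.07578241] [ 0.59234541 -0.16801806  0.12867472]
[ 0.52589177 -0.21855679  0.08096852] [ 0.56716457 -0.16801806  0.08563212]
ball [ 0.62126502 -0.27373698  0.0745    ]
```

View pics/e.png

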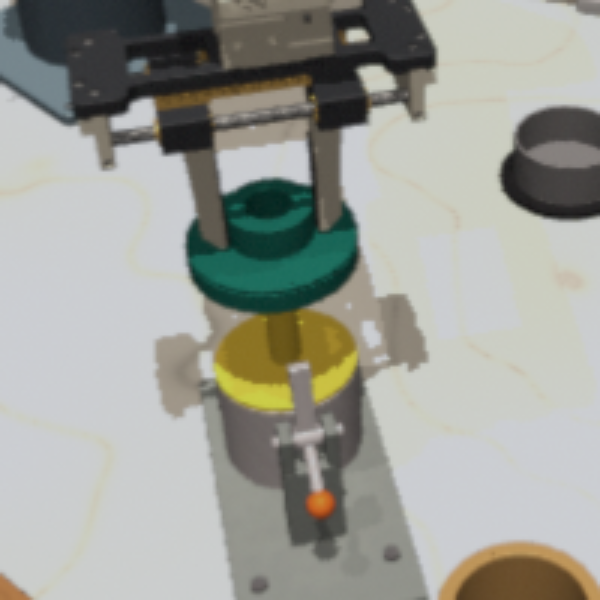

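View pics/wrist10.png

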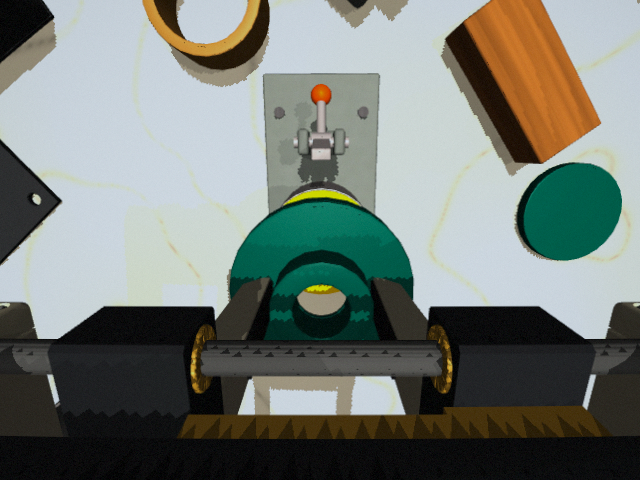

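```bash
python3 -c "
from bench import bot
print(bot.close_job())"
```

```text
the job is handed in; nothing more can be done
None
```

I pressed the keeper ball down so the finger swung up, and lowered the nested lids from the cup onto the tin. After letting go, I lifted the teal outer lid off alone by its collar. I handed the job in at about 18 s, with the lid still held above the tin; it gave no verdict.

My last checks before handing in:
- **Keeper:** the ball was about 75 mm above the table after the press, which puts the joint near 1.38 rad. In the last picture it had not moved.
- **Inner lid:** the top of its flange measured 81 mm above the table, which is exactly the seated height, and it looks flat in the tin. The tin's axis agreed to within about 2 mm across the three cameras.
- **Outer lid:** it is level and over the tin's axis. Its skirt bottom is about 164 mm above the table and the post top is 135 mm, so it clears the post. Its origin is about 99 mm above the rim.
- **Grip:** the opening was 51–52 mm on the 52 mm collar, and the wrist force of about 1.4–1.8 N fits the lid's 180 g.
- **Bystanders:** I did not touch them or measure their positions again; in the last pictures nothing looked disturbed.

One reading was off: early in the final lift the wrist force was only about 1 N, below the expected 1.8 N. That is within the roughly 1 N noise of that sensor. No other check failed or disagreed.

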